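# Set the straightedge and square up two substrate carriers at the bonder's stop block

### The job

Slide the steel straightedge until one long edge lies flush against the near long face of the white stop block (the face towards the loose parts), with its whole length on that face. Then bring the two square substrate carriers up against the free long edge of the straightedge, flush and square to it in a row, one wholly on each half of the straightedge. Keep all three on the bench, sliding them without lifting, and leave the bottle, the jar and the chip box where they stand.

Things in the scene. Friction and masses are not known exactly. Their poses are not given: they have to be found in the camera images.
- block: white stop block, 240 x 60 x 35 mm high, screwed to the bench, a flat steel inlay and two dark screw heads on its top (up to 4 mm proud). Origin: centre of its underside. x along its length, y across it, z up. The face to work to is its long vertical face on its -y side (30 mm from the origin), which looks towards the straightedge and the carriers, roughly to the robot's right.
- straightedge: loose plain steel straightedge bar, 200 x 36 x 16 mm high, about 0.5 kg, lying flat. Origin: centre of its underside, x along its length, y across it, z up. Either long edge may go to the block.
- straightedge_end_a (a point): middle of the straightedge's end at its +x end: 100 mm along x from its origin, on its centre line, 8 mm above its underside
- straightedge_end_b (a point): middle of the straightedge's end at its -x end: -100 mm along x from its origin, on its centre line, 8 mm above its underside
- carrier_1: loose square aluminium substrate carrier, 64 x 64 x 20 mm high, about 0.2 kg, white ceramic top with four dark chips (1.5 mm proud). Origin: centre of its underside, x and y parallel to its sides, z up. All four sides are alike.
- carrier_2: second carrier, identical to carrier_1
- bottle: bystander: upright amber glass bottle with a white cap, 56 mm diameter, 130 mm high, loose, to be left alone. Origin: centre of its underside.
- jar: bystander: upright clear glass jar with a white lid, 60 mm diameter, 60 mm high, loose, to be left alone. Origin: centre of its underside.
- chip_box: bystander: closed black chip box with a clear lid, 70 x 70 x 28 mm high, loose, to be left alone. Origin: centre of its underside, x and y parallel to its sides.
Not all that is in view belongs to the job. What is shaped like the carrier_2 but green is not meant.

How it is judged:
By the outcome, as a careful person would: the job done as asked, in the order asked, and still so for the second after the job is handed in, with the robot touching nothing.
It also fails if it takes over 61 s, if anything falls off the work surface, if the arm or the gripper's body presses on something with over 40 N, if the wrist force passes 120 N, or if a joint passes its speed limit or range.

### The arm

A 6-joint arm with a two-finger parallel gripper is mounted at the origin on the work surface. World frame = base frame: x ahead of the robot, y to its left, z up, the work surface at z = 0. Lengths are in m, angles in rad, forces in N, time in s.
With the tool pointing down it reaches from about 0.35 to 1 m from the base axis. Payload 7.1 kg.
Tool frame: the origin (TCP) lies midway between the tips of the shut fingers; the grasp point (between the pads) lies 19 mm behind it; z points along the fingers, y is the line along which they close (so a half turn about z gives the same grasp; the last joint's range is limited). The gripper opens to 85 mm and grips with 20 to 120 N. Pads are 22 mm wide; open, the fingers measure 114 mm over their backs; the gripper's body (76 mm by 85 mm) begins 54 mm behind the grasp point. The pads swing forward as they close: fully open they stand 13 mm farther back than shut.
Start: joints at [1.255, 0.423, 1.63, -0, 1.089, -0.019], TCP at [0.183, 0.598, 0.231] pointing down, gripper open.
Joint ranges: [-3, 3], [-0.9, 2.11], [0.09, 2.58], [-1.31, 4.45], [0.11, 2.69], [-2.54, 2.54]. Speed limits (rad/s): [2.39, 2.39, 3.01, 3.14, 3.14, 3.14].

### API

Orientations are given as a unit quaternion [x, y, z, w].
In Python, from workcell import r, grab_frame, calibration, sign_off, regions_of, landmark_of gives the robot as it stands. The module is installed in compiled form; this text tells all that it offers.
- The arm moves only by the tool arm_command, never from a script. Its argument "steps" is a list of rows, each a list of 2 entries, a list of its own where there are three numbers: the shift along the tool's x, y, z in cm, then the turn, a rotation vector about the tool's x, y, z in rad. A call has 1 to 5 rows; each row shifts and turns the commanded pose from where the row before left it, along the tool's axes as they then stand; what a row does not reach is not made up. A row lasts 1/8 s, in which the tool goes at most 62.5 mm and 10.7 degrees, less where a joint would pass 70% of its speed; a pose out of reach is approached as far as the arm can. A call is refused whole if a number of a shift passes 6.25 or a number of a turn 0.188, either way. A call with a gripper value outside its range is refused whole. "jaw" is the finger opening in cm, from 0 to 8.54, set as the call begins (left out, the last holds). The fingers move at their own pace and stop on an object; "force" is the grip in N (left out, the last holds). Time passes only in rows, so rows that do not move let the fingers close. It gives the time, the measured TCP pose, the force, the opening and the grip force at its end, in the units of the state.
- r.read_state(): the state, without advancing time (a new reading comes with each control period).
- grab_frame(name): name is "scene" or "top" or "wrist"; returns the picture (384x512x3 uint8, red, green, blue); there is no depth.
- calibration(name): a dict with "fx", "fy", "cx", "cy" (pixels), "distortion" ([k1, k2, p1, p2, k3] as OpenCV has them; the pictures are not rectified), "position" and "rotation" of the camera in the world. Camera axes: x right, y up, looking along -z (the intrinsics and any distortion apply to the point x, -y, -z); pixel columns grow to the right and rows downward; lengths in m; the calibration is good to about 2 mm. A picture is of the moment at which its call begins: read the wrist's pose just before it. calibration takes no time and is no camera call; for the wrist camera it gives the pose at the moment of the call.
- sign_off(): hands the job in; it is judged then, once.
Trained networks look in the newest picture that a camera, given by its name, has taken for a name from the list of things; names that differ only in an ending like _2 or _b are one class to them, and where a whole thing is asked for, a point or a joint stands for the part that bears it (a point fixed in the world has none). Each returns a list of dicts, best first, with "score" (0 to 1); they miss things now and then, are a little off and sometimes report something else, mostly with a low value. They report only what shows in the picture. A call takes as long as a camera call. They do not tell look-alikes from the thing itself.
- regions_of(query, camera): "mask" (384x512 bool, what is visible of it) and "rect" ([centre column, centre row, width, height] in pixels, round what is visible of it).
- landmark_of(query, camera): "xy" ([column, row] in pixels: a listed point, or the origin of a listed thing).
The state is a dict: "t": time; "q": joint angles; "qd": joint speeds; "effort": joint torques, N m; "eef_pos": TCP position; "tool_rot": TCP orientation; "force": force on the tool from outside, world axes, zero at the start; "ft_torque": the same for the moment, N m; "width": finger opening in m; "gripper_force": force on a finger pad.
Only numpy, scipy, OpenCV 4.12 (cv2) and the standard library are available. Lean on these libraries where they do the work, as an engineer would, in place of code of your own. Each camera call takes 0.05 s, during which the arm holds its last target. There are 200 camera calls.

## Working session

There is one attempt and no reset: what is moved stays moved. The work goes in short steps, Python scripts to look and compute and a tool call to move; the robot and the scene stay as the last step left them, time stands still between calls to the robot, and variables do not carry over. Pictures are saved under pics/ and viewed, at most 10 in all, crops included, and the job is handed in when it is done.

Besides the shell and the picture viewer there is one more tool, called as name(argument=value, ...), one argument or row to a line, values as JSON. arm_command: Moves the arm, as the interface text tells. Its arguments: {"type":"object","properties":{"steps":{"type":"array"},"jaw":{"type":"number"},"force":{"type":"number"}},"required":["steps"]}

```bash
mkdir -p pics; cat > h.py <<'E'
import numpy as np, cv2
from workcell import r, grab_frame, calibration, sign_off, regions_of, landmark_of
def ray(cam,px,z):
    c=calibration(cam);K=np.array([[c['fx'],0,c['cx']],[0,c['fy'],c['cy']],[0,0,1]])
    u=cv2.undistortPoints(np.array(px,float).reshape(-1,1,2),K,np.array(c['distortion'],float)).reshape(-1,2)
    R=np.array(c['rotation'],float)
    if R.size==4:
        from scipy.spatial.transform import Rotation as Q; R=Q.from_quat(R).as_matrix()
    d=np.c_[u[:,0],-u[:,1],-np.ones(len(u))]@R.T; p=np.array(c['position'])
    return p+d*((z-p[2])/d[:,2])[:,None]
def rect(mask,cam,z):
    cs,_=cv2.findContours(mask.astype(np.uint8),cv2.RETR_EXTERNAL,cv2.CHAIN_APPROX_NONE)
    c=max(cs,key=cv2.contourArea).reshape(-1,2)
    P=ray(cam,c,z)[:,:2]
    (cx,cy),(w,h),a=cv2.minAreaRect((P*1000).astype(np.float32))
    return [round(float(v),1) for v in (cx,cy,w,h,a)]
def save(cam,name):
    im=grab_frame(cam); cv2.imwrite('pics/'+name,im[:,:,::-1]); return im
E
python3 - <<'E'
from h import *
print(calibration('top'));print(r.read_state())
a=save('scene','s0.png');b=save('top','t0.png')
cv2.imwrite('pics/both.png',cv2.resize(np.vstack([a,b])[:,:,::-1],(450,600)))
for q,z in (('block',.035),('straightedge',.016),('carrier_1',.02),('bottle',0.13),('jar',.06),('chip_box',.028)):
    for x in regions_of(q,'top'): print(q,round(x['score'],2),np.round(x['rect']),rect(x['mask'],'top',z))
E
```

```text
{'fx': 492.03683131024695, 'fy': 492.03683131024695, 'cx': 263.0073508701165, 'cy': 188.49696462379327, 'distortion': array([-0.00017768,  0.        ,  0.        ,  0.        ,  0.        ]), 'position': array([ 0.33725078, -0.05903242,  1.3634232 ]), 'rotation': array([ 0.07287669, -0.07237085, -0.70303421,  0.70370046])}
{'t': 0.0, 'q': array([ 1.25502951e+00,  4.23875975e-01,  1.63071544e+00, -2.44151952e-05,
        1.08859924e+00, -1.89866992e-02]), 'qd': array([ 0.00055762,  0.00029154,  0.00214013, -0.00083734, -0.00105302,
        0.00044816]), 'effort': array([-2.09293437e-03, -5.57369578e+01, -2.81750447e+01, -2.28206250e-04,
        7.30875632e-03, -3.42025237e-05]), 'eef_pos': array([0.18257507, 0.59714855, 0.23051376]), 'tool_rot': array([ 1.47840424e-01,  9.89010905e-01, -7.89638939e-04, -1.22451053e-04]), 'force': array([-0.3134921 ,  0.3668959 ,  0.42220721]), 'ft_torque': array([ 0.06318465,  0.00916397, -0.03838912]), 'gripper_force': 0.0, 'width': 0.08564724350202031}
block 0.94 [132. 221.  34.  92.] [526.2, 295.5, 71.1, 241.3, 88.2]
straightedge 0.85 [222. 225.  20.  74.] [516.6, 59.0, 200.1, 36.8, 4.5]
carrier_1 0.98 [275. 120.  22.  25.] [824.9, -86.4, 66.6, 63.2, 0.0]
carrier_1 0.95 [342. 128.  30.  30.] [795.7, -291.4, 71.9, 72.2, 24.0]
carrier_1 0.87 [369. 178.  26.  26.] [650.9, -357.8, 63.2, 68.3, 73.7]
carrier_1 0.86 [309. 146.  31.  27.] [746.0, -182.5, 63.9, 67.7, 56.9]
carrier_1 0.75 [320. 185.  24.  29.] [628.7, -214.1, 65.4, 71.0, 75.3]
carrier_1 0.72 [348. 243.  29.  30.] [464.1, -288.4, 65.3, 65.5, 72.6]
bottle 0.84 [385. 221.  28.  24.] [513.4, -362.9, 49.1, 69.7, 26.1]
jar 0.74 [280. 213.  20.  19.] [542.5, -102.2, 55.1, 59.4, 45.0]
jar 0.68 [238. 155.  29.  29.] [707.4, 9.0, 68.7, 72.9, 83.0]
chip_box 0.66 [240. 156.  31.  26.] [717.6, 10.0, 72.2, 77.7, 80.7]
```

View pics/t0.png

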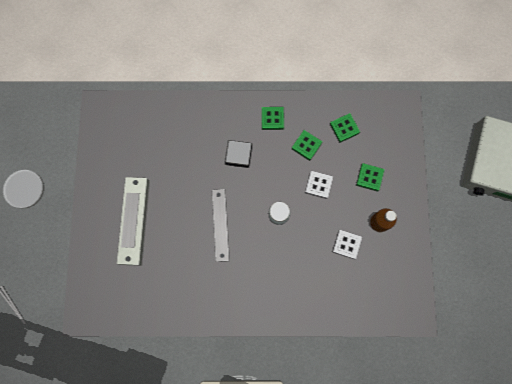

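View pics/s0.png

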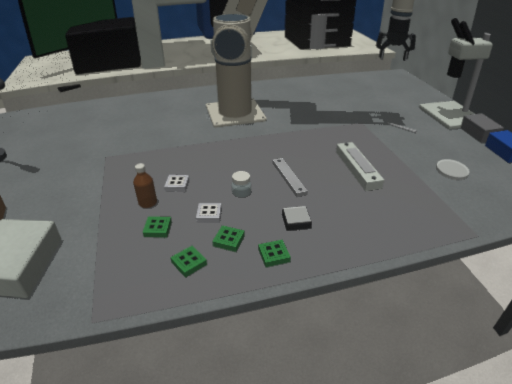

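The top view shows the block at (132,221), the straightedge at (220,225), the jar at (280,212), the chip box at (239,154) and the bottle at (384,219). There are six carrier-like objects. The white ones at (320,185) and (348,243) match "white ceramic top". The green ones at (273,118), (345,128), (307,145) and (370,177) are decoys. I'll confirm this in a crop and fit the poses.

```bash
cat >> h.py <<'E'
from scipy.optimize import minimize
from scipy.spatial.transform import Rotation as Q
def proj(cam,P,c=None):
    c=c or calibration(cam);K=np.array([[c['fx'],0,c['cx']],[0,c['fy'],c['cy']],[0,0,1]])
    R=np.array(c['rotation'],float); R=Q.from_quat(R).as_matrix() if R.size==4 else R
    p=(np.array(P)-c['position'])@R*[1,-1,-1]
    return cv2.projectPoints(p,np.zeros(3),np.zeros(3),K,np.array(c['distortion'],float))[0].reshape(-1,2)
def fitbox(mask,cam,dims,x0,c=None):
    c=c or calibration(cam); S=8
    big=cv2.resize(mask.astype(np.uint8)*255,None,fx=S,fy=S,interpolation=cv2.INTER_LINEAR)>127
    L,W,H=dims
    b=np.array([[i*L/2,j*W/2,k*H] for i in(-1,1) for j in(-1,1) for k in(0,1)])
    def f(v):
        a=np.radians(v[2]);Rz=np.array([[np.cos(a),-np.sin(a),0],[np.sin(a),np.cos(a),0],[0,0,1]])
        q=(proj(cam,b@Rz.T+[v[0]/1e3,v[1]/1e3,0],c)+.5)*S-.5
        m=np.zeros(big.shape,np.uint8);cv2.fillConvexPoly(m,cv2.convexHull(np.round(q*16).astype(np.int32)),1,shift=4)
        return 1-(big&(m>0)).sum()/max(1,(big|(m>0)).sum())
    x0=np.array(x0,float)
    s=np.vstack([x0,x0+[8,0,0],x0+[0,8,0],x0+[0,0,6]])
    o=minimize(f,x0,method='Nelder-Mead',options=dict(initial_simplex=s,xatol=.05,fatol=1e-4))
    return np.round(o.x,1),round(1-o.fun,3)
E
python3 - <<'E'
from h import *
im=grab_frame('top')
cv2.imwrite('pics/c1.png',cv2.resize(im[100:270,220:410,::-1],None,fx=3.2,fy=3.2,interpolation=2))
D={'block':(.24,.06,.035),'straightedge':(.2,.036,.016),'carrier_1':(.064,.064,.02),'chip_box':(.07,.07,.028)}
for q,d in D.items():
    for x in regions_of(q,'top'):
        m=x['mask']; col=im[m].mean(0)
        if q=='carrier_1' and col[1]>col[0]*1.3: continue
        cx,cy,w,h,a=rect(m,'top',d[2]); a=a if w>h or q[0]=='c' else a-90
        print(q,round(x['score'],2),fitbox(m,'top',d,(cx,cy,a)))
for q,z in (('bottle',.0),('jar',.0)):
    for l in landmark_of(q,'top'): print(q,round(l['score'],2),ray('top',l['xy'],0)[0].round(3))
for q in('straightedge_end_a','straightedge_end_b'):
    for l in landmark_of(q,'top'): print(q,round(l['score'],2),ray('top',l['xy'],.008)[0].round(3))
E
```

```text
block 0.65 (array([528.8, 298.4,  -1.7]), np.float64(0.913))
straightedge 0.79 (array([517.5,  59.2,   4.4]), np.float64(0.953))
carrier_1 0.91 (array([ 631.6, -215.5,   74.2]), np.float64(0.957))
carrier_1 0.73 (array([ 464.8, -289.8,   72.7]), np.float64(0.96))
chip_box 0.85 (array([719.3,  10.9,  82.8]), np.float64(0.942))
bottle 0.81 [ 0.53  -0.384  0.   ]
jar 0.97 [ 0.544 -0.108  0.   ]
straightedge_end_a 0.88 [0.419 0.053 0.008]
straightedge_end_a 0.75 [0.612 0.073 0.008]
straightedge_end_b 0.88 [0.419 0.053 0.008]
straightedge_end_b 0.75 [0.612 0.073 0.008]
```

View pics/c1.png

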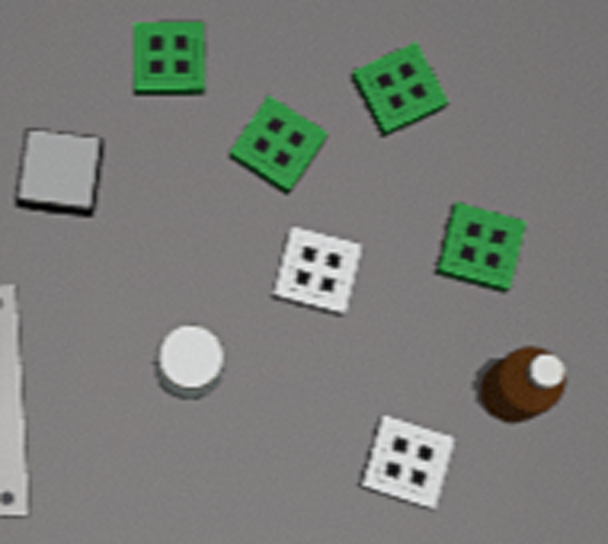

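```bash
cat >> h.py <<'E'
def plan(tx,ty,tz,yaw,n=None,turn=True):
    s=r.read_state();R=Q.from_quat(s['tool_rot']);M=R.as_matrix();p=s['eef_pos']
    y0=np.degrees(np.arctan2(M[1,1],M[0,1])); d=(yaw-y0+90)%180-90
    D=np.array([tx,ty,tz])/1e3-p; tt=-np.radians(d)
    n=n or int(np.ceil(max(np.linalg.norm(D)/.0585,abs(tt)/.18)))
    print('t',round(s['t'],2),'pos',(p*1e3).round(1),'yaw',round(y0,2),'tilt',M[:2,2].round(4),'F',s['force'].round(1),'w',round(s['width'],4),'g',round(s['gripper_force'],1))
    A=M.copy()
    for i in range(n):
        print([list((A.T@D/n*100).round(2)),[0,0,round(tt/n,3)]]); A=A@Q.from_rotvec([0,0,tt/n]).as_matrix()
E
python3 -c "
from h import *
plan(520,5,170,-1.7,13)"
```

```text
t 0.85 pos [182.8 597.7 231.4] yaw 73.0 tilt [0. 0.] F [ 0.3  0.1 -0.1] w 0.0855 g 0.0
[[np.float64(-3.81), np.float64(-3.6), np.float64(0.47)], [0, 0, np.float64(0.1)]]
[[np.float64(-4.16), np.float64(-3.2), np.float64(0.47)], [0, 0, np.float64(0.1)]]
[[np.float64(-4.46), np.float64(-2.77), np.float64(0.47)], [0, 0, np.float64(0.1)]]
[[np.float64(-4.71), np.float64(-2.31), np.float64(0.47)], [0, 0, np.float64(0.1)]]
[[np.float64(-4.92), np.float64(-1.83), np.float64(0.47)], [0, 0, np.float64(0.1)]]
[[np.float64(-5.08), np.float64(-1.32), np.float64(0.47)], [0, 0, np.float64(0.1)]]
[[np.float64(-5.18), np.float64(-0.81), np.float64(0.47)], [0, 0, np.float64(0.1)]]
[[np.float64(-5.24), np.float64(-0.29), np.float64(0.47)], [0, 0, np.float64(0.1)]]
[[np.float64(-5.24), np.float64(0.24), np.float64(0.47)], [0, 0, np.float64(0.1)]]
[[np.float64(-5.19), np.float64(0.76), np.float64(0.47)], [0, 0, np.float64(0.1)]]
[[np.float64(-5.09), np.float64(1.28), np.float64(0.47)], [0, 0, np.float64(0.1)]]
[[np.float64(-4.93), np.float64(1.78), np.float64(0.47)], [0, 0, np.float64(0.1)]]
[[np.float64(-4.73), np.float64(2.27), np.float64(0.47)], [0, 0, np.float64(0.1)]]
```

arm_command(
  steps=[
    [[-3.8,-3.6,0.5],[0,0,0.1]],
    [[-4.2,-3.2,0.5],[0,0,0.1]],
    [[-4.5,-2.8,0.5],[0,0,0.1]],
    [[-4.7,-2.3,0.5],[0,0,0.1]],
    [[-4.9,-1.8,0.5],[0,0,0.1]],
  ],
)

```text
t: 1.48
eef_pos: [0.3138, 0.3683, 0.2064]
tool_rot: [0.389, 0.921, 0.0, 0.0]
force: [0.9, 0.4, -0.3]
width: 0.0852
gripper_force: 0.0
```

arm_command(
  steps=[
    [[-5.1,-1.3,0.5],[0,0,0.1]],
    [[-5.2,-0.8,0.5],[0,0,0.1]],
    [[-5.2,-0.3,0.5],[0,0,0.1]],
    [[-5.2,0.2,0.5],[0,0,0.1]],
    [[-5.2,0.8,0.5],[0,0,0.1]],
  ],
)

```text
t: 2.1
eef_pos: [0.4443, 0.1408, 0.1815]
tool_rot: [0.605, 0.796, 0.0, 0.0]
force: [0.6, 1.3, -0.0]
width: 0.0855
gripper_force: 0.0
```

arm_command(
  steps=[
    [[-5.1,1.3,0.4],[0,0,0.1]],
    [[-4.9,1.8,0.4],[0,0,0.1]],
    [[-4.7,2.3,0.4],[0,0,0.1]],
    [[0,0,0],[0,0,0]],
  ],
)

```text
t: 2.6
eef_pos: [0.524, 0.0037, 0.1693]
tool_rot: [0.718, 0.696, 0.0, 0.001]
force: [0.2, 1.5, -0.1]
width: 0.0853
gripper_force: 0.0
```

```bash
python3 -c "
from h import *
im=save('wrist','w1.png')
c=calibration('wrist')
print(c['position'])
for x in regions_of('straightedge','wrist')[:2]: print(x['score'],x['rect'],fitbox(x['mask'],'wrist',(.2,.036,.016),(517.5,59.2,4.4),c))
plan(520,5,-4,-1.7)"
```

```text
[0.52416447 0.08450526 0.31307997]
0.86 [244.5, 118.3, 209.3, 56.7] (array([515.3,  66.1,   4.4]), np.float64(0.981))
t 2.7 pos [522.    6.1 169.1] yaw -1.54 tilt [-0.0008  0.0003] F [ 0.2 -0.8 -0.1] w 0.0855 g 0.0
[[np.float64(-0.04), np.float64(-0.06), np.float64(5.77)], [0, 0, np.float64(0.001)]]
[[np.float64(-0.04), np.float64(-0.06), np.float64(5.77)], [0, 0, np.float64(0.001)]]
[[np.float64(-0.04), np.float64(-0.06), np.float64(5.77)], [0, 0, np.float64(0.001)]]
```

View pics/w1.png

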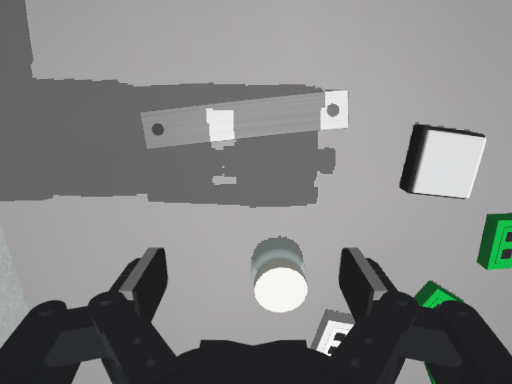

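The wrist view shows the bar from (145,130) to (348,110), with the jar at (280,270) and the chip box at (443,160). The fit puts the bar centre at about (515,63). I'm descending on the carrier side of the bar, with both open fingers lined up along it.

arm_command(
  steps=[
    [[0,0.0,6.0],[0,0,0]],
    [[0,0,5.9],[0,0,0]],
    [[0,0,4.0],[0,0,0]],
    [[0,0,1.5],[0,0,0]],
    [[0,0,0],[0,0,0]],
  ],
)

```text
t: 3.32
eef_pos: [0.5218, 0.0072, -0.0048]
tool_rot: [0.716, 0.698, -0.0, -0.0]
force: [-0.4, -0.3, -0.5]
width: 0.0853
gripper_force: 0.0
```

```bash
python3 -c "
from h import *
plan(522,222.4,-6,-1.7)"
```

```text
t 3.33 pos [521.8   7.2  -4.8] yaw -1.41 tilt [-0.0012  0.0001] F [-0.4 -0.3 -0.5] w 0.0853 g 0.0
[[np.float64(5.38), np.float64(-0.13), np.float64(0.03)], [0, 0, np.float64(0.001)]]
[[np.float64(5.38), np.float64(-0.13), np.float64(0.03)], [0, 0, np.float64(0.001)]]
[[np.float64(5.38), np.float64(-0.14), np.float64(0.03)], [0, 0, np.float64(0.001)]]
[[np.float64(5.38), np.float64(-0.15), np.float64(0.03)], [0, 0, np.float64(0.001)]]
```

arm_command(
  steps=[
    [[1.0,0,0],[0,0,0]],
    [[1.0,0,0],[0,0,0]],
    [[1.0,0,0],[0,0,0]],
    [[1.0,0,0],[0,0,0]],
    [[1.2,0,0],[0,0,0]],
  ],
)

```text
t: 3.95
eef_pos: [0.5238, 0.0591, -0.0044]
tool_rot: [0.716, 0.698, 0.0, 0.0]
force: [0.4, -2.8, 1.6]
width: 0.0854
gripper_force: 1.4
```

arm_command(
  steps=[
    [[1.5,0.1,0],[0,0,0]],
    [[1.5,0.1,0],[0,0,0]],
    [[1.5,0.1,0],[0,0,0]],
    [[1.5,0.1,0],[0,0,0]],
    [[1.5,0.1,0],[0,0,0]],
  ],
)

```text
t: 4.58
eef_pos: [0.5306, 0.1343, -0.0048]
tool_rot: [0.716, 0.698, -0.0, -0.0]
force: [-0.8, -2.6, 1.9]
width: 0.0854
gripper_force: 1.3
```

arm_command(
  steps=[
    [[1.5,0.1,0],[0,0,0]],
    [[1.5,0.1,0],[0,0,0]],
    [[1.0,0.1,0],[0,0,0]],
    [[0.8,0.1,0],[0,0,0]],
    [[0,0,0],[0,0,0]],
  ],
)

```text
t: 5.2
eef_pos: [0.5361, 0.1819, -0.0047]
tool_rot: [0.716, 0.698, 0.0, 0.0]
force: [0.3, -0.0, 0.0]
width: 0.0852
gripper_force: 0.0
```

```bash
python3 -c "
from h import *
im=save('top','t2.png')
for q,d,x0 in (('block',(.24,.06,.035),(529,298,-1.7)),('straightedge',(.2,.036,.016),(525,220,-1.7))):
  for cam in('top','wrist'):
    if q!='block' and cam=='wrist': save('wrist','w2.png')
    elif cam=='wrist': save('wrist','w2.png')
    c=calibration(cam)
    for x in regions_of(q,cam)[:1]: print(q,cam,x['score'],np.round(x['rect']),fitbox(x['mask'],cam,d,x0,c))
plan(522,222.4,-6,-1.7,5)"
```

```text
block top 0.59 [136. 181.  24.  11.] (array([745.9, 301.7,   2.8]), np.float64(0.077))
block wrist 0.89 [256.  39. 512.  77.] (array([539. , 306.4,  -2.5]), np.float64(0.971))
straightedge wrist 0.71 [243. 206. 456.  86.] (array([531. , 213.2,  -1.5]), np.float64(0.97))
t 5.55 pos [535.8 180.9  -4.7] yaw -1.52 tilt [-0.0001  0.    ] F [ 1.1 -0.3 -0.2] w 0.085 g 0.0
[[np.float64(0.82), np.float64(-0.3), np.float64(0.03)], [0, 0, np.float64(0.001)]]
[[np.float64(0.82), np.float64(-0.3), np.float64(0.03)], [0, 0, np.float64(0.001)]]
[[np.float64(0.82), np.float64(-0.3), np.float64(0.03)], [0, 0, np.float64(0.001)]]
[[np.float64(0.82), np.float64(-0.3), np.float64(0.03)], [0, 0, np.float64(0.001)]]
[[np.float64(0.82), np.float64(-0.3), np.float64(0.03)], [0, 0, np.float64(0.001)]]
```

View pics/w2.png

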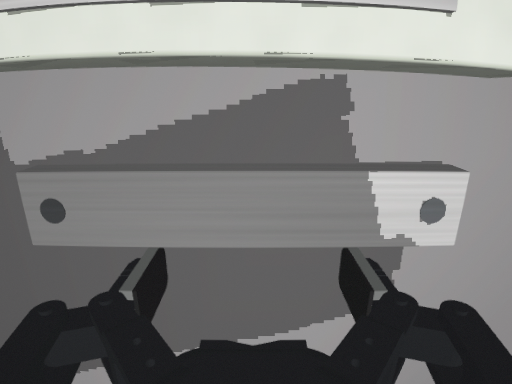

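arm_command(
  steps=[
    [[1.0,0,0],[0,0,0]],
    [[1.0,0,0],[0,0,0]],
    [[0.8,0,0],[0,0,-0.005]],
    [[0.5,0,0],[0,0,0]],
    [[0.3,0,0],[0,0,0]],
  ],
)

```text
t: 6.18
eef_pos: [0.5367, 0.2176, -0.0047]
tool_rot: [0.714, 0.7, -0.0, 0.0]
force: [-0.8, -2.5, -0.7]
width: 0.0855
gripper_force: 0.8
```

arm_command(
  steps=[
    [[0.2,0,0],[0,0,0]],
    [[0.2,0,0],[0,0,0]],
    [[0.2,0,0],[0,0,0]],
  ],
)

```text
t: 6.55
eef_pos: [0.5367, 0.223, -0.0047]
tool_rot: [0.715, 0.7, -0.0, -0.0]
force: [-1.4, -5.8, 1.0]
width: 0.0857
gripper_force: 2.9
```

arm_command(
  steps=[
    [[0.2,0,0],[0,0,0]],
    [[0.1,0,0],[0,0,0]],
  ],
)

```text
t: 6.8
eef_pos: [0.5361, 0.224, -0.0047]
tool_rot: [0.715, 0.699, -0.002, 0.0]
force: [0.2, -18.1, 4.7]
width: 0.0852
gripper_force: 8.7
```

arm_command(
  steps=[
    [[0.1,0,0],[0,0,0.005]],
    [[0.1,0,0],[0,0,0]],
  ],
)

```text
t: 7.05
eef_pos: [0.5359, 0.2245, -0.0048]
tool_rot: [0.717, 0.697, -0.003, 0.0]
force: [1.5, -25.0, 7.2]
width: 0.0856
gripper_force: 13.1
```

arm_command(
  steps=[
    [[0.1,0,0],[0,0,0]],
    [[0.1,0,0],[0,0,0]],
  ],
)

```text
t: 7.3
eef_pos: [0.5359, 0.2248, -0.0048]
tool_rot: [0.717, 0.697, -0.003, 0.0]
force: [2.3, -36.6, 9.8]
width: 0.0854
gripper_force: 18.0
```

arm_command(
  steps=[
    [[-0.8,0,0],[0,0,0]],
    [[-3.0,0,0],[0,0,0]],
    [[-4,0,-5],[0,0,0]],
    [[-4,0,-5],[0,0,0]],
    [[0,0,0],[0,0,0]],
  ],
)

```text
t: 7.92
eef_pos: [0.5367, 0.1127, 0.0966]
tool_rot: [0.717, 0.697, 0.003, 0.002]
force: [-0.1, 0.9, 0.3]
width: 0.0852
gripper_force: 0.0
```

```bash
python3 -c "
from h import *
im=save('wrist','w3.png')
c=calibration('wrist')
for q,d,x0 in (('block',(.24,.06,.035),(529,302,-1.7)),('straightedge',(.2,.036,.016),(535,252,-1.7))):
    for x in regions_of(q,'wrist')[:1]: print(q,x['score'],np.round(x['rect']),fitbox(x['mask'],'wrist',d,x0,c))
print(r.read_state()['eef_pos'])
plan(625,-219,110,-16)"
```

```text
block 0.73 [242.  20. 292.  41.] (array([548.5, 270.4,  -1.4]), np.float64(0.767))
straightedge 0.68 [240.  20. 296.  40.] (array([530. , 257.6,  -2.8]), np.float64(0.974))
[0.53389426 0.11444744 0.09270325]
t 8.07 pos [533.9 114.4  92.7] yaw -1.5 tilt [0.     0.0003] F [-0.1 -0.2 -0.7] w 0.0851 g 0.0
[[np.float64(-5.52), np.float64(1.66), np.float64(-0.29)], [0, 0, np.float64(0.042)]]
[[np.float64(-5.44), np.float64(1.89), np.float64(-0.29)], [0, 0, np.float64(0.042)]]
[[np.float64(-5.36), np.float64(2.12), np.float64(-0.29)], [0, 0, np.float64(0.042)]]
[[np.float64(-5.26), np.float64(2.35), np.float64(-0.29)], [0, 0, np.float64(0.042)]]
[[np.float64(-5.16), np.float64(2.57), np.float64(-0.29)], [0, 0, np.float64(0.042)]]
[[np.float64(-5.05), np.float64(2.78), np.float64(-0.29)], [0, 0, np.float64(0.042)]]
```

View pics/w3.png

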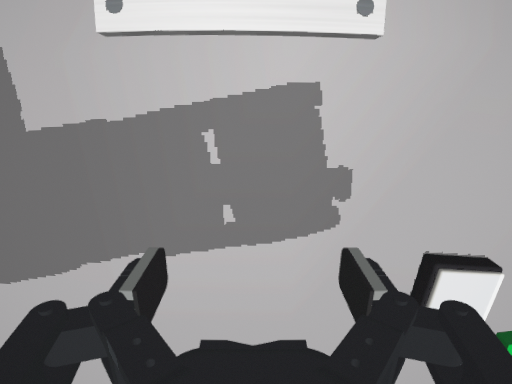

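arm_command(
  steps=[
    [[-5.5,1.7,-0.3],[0,0,0.042]],
    [[-5.4,1.9,-0.3],[0,0,0.042]],
    [[-5.4,2.1,-0.3],[0,0,0.042]],
    [[-5.3,2.4,-0.3],[0,0,0.042]],
    [[-5.2,2.6,-0.3],[0,0,0.042]],
  ],
)

```text
t: 8.7
eef_pos: [0.611, -0.1649, 0.1061]
tool_rot: [0.785, 0.619, -0.001, -0.001]
force: [0.7, 0.9, 0.2]
width: 0.0853
gripper_force: 0.0
```

arm_command(
  steps=[
    [[-5.1,2.8,-0.3],[0,0,0.042]],
    [[-3.5,1.0,-0.3],[0,0,0]],
    [[-4.5,0.0,-1],[0,0,0]],
    [[0,0,0],[0,0,0]],
  ],
)

```text
t: 9.2
eef_pos: [0.6136, -0.3021, 0.1226]
tool_rot: [0.799, 0.601, -0.0, -0.0]
force: [0.2, 0.5, 0.1]
width: 0.0854
gripper_force: 0.0
```

```bash
python3 -c "
from h import *
im=save('top','t3.png');save('wrist','w4.png')
cv2.imwrite('pics/c3.png',cv2.resize(im[165:280,100:200,::-1],None,fx=5,fy=5,interpolation=2))
for q,d,x0 in (('block',(.24,.06,.035),(529,298,-1.7)),('straightedge',(.2,.036,.016),(532,252,-1.7))):
    for x in regions_of(q,'top')[:1]: print(q,x['score'],np.round(x['rect']),fitbox(x['mask'],'top',d,x0))
c=calibration('wrist')
for x in regions_of('carrier_1','wrist')[:5]: print(x['score'],np.round(x['rect']),rect(x['mask'],'wrist',.02),fitbox(x['mask'],'wrist',(.064,.064,.02),(631,-215,-16),c))
for l in landmark_of('carrier_1','wrist')[:5]: print(l,ray('wrist',l['xy'],0))
for l in landmark_of('carrier_1','top')[:6]: print(l,ray('top',l['xy'],0))
plan(632,-215,110,-16)"
```

```text
block 0.67 [134. 222.  36.  89.] (array([527.4, 299.1,  -2.3]), np.float64(0.932))
0.97 [315. 236.  76.  71.] [653.4, -351.4, 71.8, 65.7, 74.1] (array([ 631., -215.,  -16.]), np.float64(0.0))
0.94 [458. 122. 107. 105.] [796.6, -285.7, 70.3, 71.8, 26.0] (array([ 631., -215.,  -16.]), np.float64(0.0))
0.78 [246.  82.  85.  87.] [631.2, -209.4, 65.1, 64.6, 74.5] (array([ 631.2, -209. ,  -15.1]), np.float64(0.978))
0.75 [ 93. 217.  82.  68.] [467.3, -281.9, 70.6, 73.1, 72.4] (array([ 631., -215.,  -16.]), np.float64(0.0))
0.69 [374.  28. 102.  56.] [739.0, -187.0, 47.3, 67.8, 57.0] (array([ 631., -215.,  -16.]), np.float64(0.0))
{'xy': [247.4, 85.0], 'score': 0.91} [[ 0.63307456 -0.21035114  0.        ]]
{'xy': [450.3, 123.1], 'score': 0.89} [[ 0.80054121 -0.28840716  0.        ]]
{'xy': [375.5, 5.5], 'score': 0.83} [[ 0.75041971 -0.17737135  0.        ]]
{'xy': [308.3, 233.0], 'score': 0.69} [[ 0.65217385 -0.35735231  0.        ]]
{'xy': [101.5, 215.3], 'score': 0.58} [[ 0.46353891 -0.28498755  0.        ]]
{'xy': [320.3, 186.3], 'score': 0.89} [[ 0.62833701 -0.22021803  0.        ]]
{'xy': [305.3, 145.9], 'score': 0.74} [[ 0.74738089 -0.17969418  0.        ]]
{'xy': [270.9, 118.4], 'score': 0.69} [[ 0.83076602 -0.08072164  0.        ]]
{'xy': [343.7, 129.6], 'score': 0.66} [[ 0.79670164 -0.29197665  0.        ]]
t 9.55 pos [ 614.2 -298.9  123.4] yaw -15.83 tilt [-0.0007  0.0005] F [0.2 0.5 0.8] w 0.0857 g 0.0
[[np.float64(4.28), np.float64(-0.29), np.float64(0.67)], [0, 0, np.float64(0.001)]]
[[np.float64(4.28), np.float64(-0.29), np.float64(0.67)], [0, 0, np.float64(0.001)]]
```

View pics/c3.png

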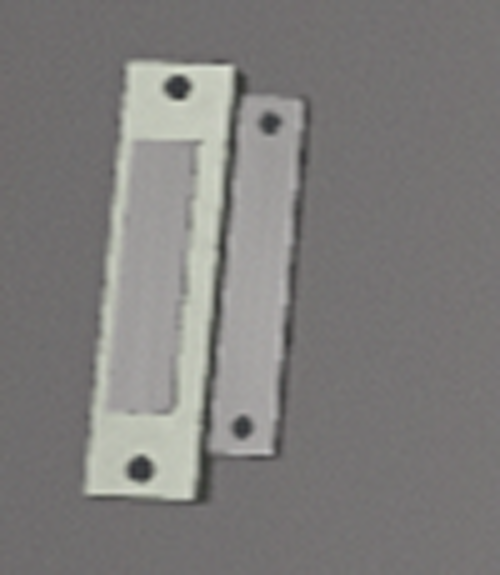

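The crop shows the bar lying flush on the block's near face, with its ends (rows 95–455) inside the block's ends (rows 62–495). Next is the white carrier near (631,-212).

```bash
python3 -c "
from h import *
plan(631,-212,50,-15.5,3)"
```

```text
t 9.55 pos [ 614.2 -298.9  123.4] yaw -15.83 tilt [-0.0007  0.0005] F [0.2 0.5 0.8] w 0.0857 g 0.0
[[np.float64(2.94), np.float64(-0.25), np.float64(2.45)], [0, 0, np.float64(-0.002)]]
[[np.float64(2.94), np.float64(-0.24), np.float64(2.45)], [0, 0, np.float64(-0.002)]]
[[np.float64(2.94), np.float64(-0.24), np.float64(2.45)], [0, 0, np.float64(-0.002)]]
```

arm_command(
  steps=[
    [[4.4,-0.4,3.6],[0,0,0]],
    [[4.4,-0.3,3.6],[0,0,0]],
    [[0,0,3.0],[0,0,0]],
    [[0,0,2.1],[0,0,0]],
    [[0,0,0],[0,0,0]],
  ],
)

```text
t: 10.18
eef_pos: [0.6303, -0.2135, -0.0006]
tool_rot: [0.798, 0.602, -0.001, -0.001]
force: [-0.1, -0.7, -0.3]
width: 0.0856
gripper_force: 0.0
```

arm_command(
  steps=[
    [[0,0,0],[0,0,0]],
    [[0,0,0],[0,0,0]],
    [[0,0,0],[0,0,0]],
    [[0,0,0],[0,0,0]],
  ],
  jaw=6.0,
  force=25,
)

```text
t: 10.68
eef_pos: [0.6323, -0.2146, 0.0023]
tool_rot: [0.798, 0.602, 0.001, 0.001]
force: [-0.3, -1.7, 5.5]
width: 0.0633
gripper_force: 30.0
```

```bash
python3 -c "
from h import *
plan(655,-110,-1,-2,3)
plan(583,195,-1,-2,8)"
```

```text
t 10.68 pos [ 632.3 -214.6    2.3] yaw -15.95 tilt [ 0.0022 -0.0011] F [-0.3 -1.7  5.5] w 0.0633 g 30.0
[[np.float64(3.56), np.float64(-0.23), np.float64(0.11)], [0, 0, np.float64(-0.081)]]
[[np.float64(3.57), np.float64(0.06), np.float64(0.11)], [0, 0, np.float64(-0.081)]]
[[np.float64(3.55), np.float64(0.35), np.float64(0.11)], [0, 0, np.float64(-0.081)]]
t 10.68 pos [ 632.3 -214.6    2.3] yaw -15.95 tilt [ 0.0022 -0.0011] F [-0.3 -1.7  5.5] w 0.0633 g 30.0
[[np.float64(4.75), np.float64(-2.0), np.float64(0.03)], [0, 0, np.float64(-0.03)]]
[[np.float64(4.81), np.float64(-1.85), np.float64(0.03)], [0, 0, np.float64(-0.03)]]
[[np.float64(4.87), np.float64(-1.71), np.float64(0.03)], [0, 0, np.float64(-0.03)]]
[[np.float64(4.92), np.float64(-1.56), np.float64(0.03)], [0, 0, np.float64(-0.03)]]
[[np.float64(4.96), np.float64(-1.41), np.float64(0.03)], [0, 0, np.float64(-0.03)]]
[[np.float64(5.0), np.float64(-1.26), np.float64(0.03)], [0, 0, np.float64(-0.03)]]
[[np.float64(5.04), np.float64(-1.1), np.float64(0.03)], [0, 0, np.float64(-0.03)]]
[[np.float64(5.07), np.float64(-0.95), np.float64(0.03)], [0, 0, np.float64(-0.03)]]
```

arm_command(
  steps=[
    [[3.2,-0.7,0],[0,0,-0.08]],
    [[3.3,-0.45,0],[0,0,-0.08]],
    [[3.3,-0.2,0],[0,0,-0.08]],
    [[2.7,-0.1,0],[0,0,0]],
    [[2.7,-0.1,0],[0,0,0]],
  ],
)

```text
t: 11.3
eef_pos: [0.6387, -0.0608, 0.0023]
tool_rot: [0.72, 0.694, 0.001, 0.001]
force: [0.0, -4.4, 6.2]
width: 0.0634
gripper_force: 30.0
```

```bash
python3 -c "
from h import *
plan(608,-42,2,-2,1)"
```

```text
t 11.3 pos [638.7 -60.8   2.3] yaw -2.16 tilt [ 0.0027 -0.001 ] F [ 0.  -4.4  6.2] w 0.0634 g 30.0
[[np.float64(1.76), np.float64(-3.14), np.float64(0.02)], [0, 0, np.float64(-0.003)]]
```

arm_command(
  steps=[
    [[0.9,-1.6,0],[0,0,0]],
    [[0.9,-1.6,0],[0,0,0]],
    [[3.2,-0.4,0],[0,0,0]],
    [[3.2,-0.4,0],[0,0,0]],
    [[3.2,-0.4,0],[0,0,0]],
  ],
)

```text
t: 11.92
eef_pos: [0.599, 0.055, 0.0023]
tool_rot: [0.72, 0.693, 0.001, 0.001]
force: [0.1, -3.6, 6.8]
width: 0.0632
gripper_force: 30.1
```

arm_command(
  steps=[
    [[3.2,-0.4,0],[0,0,0]],
    [[3.2,-0.4,0],[0,0,0]],
    [[3.0,-0.4,0],[0,0,0]],
    [[1.5,-0.1,0],[0,0,0]],
    [[0,0,0],[0,0,0]],
  ],
)

```text
t: 12.55
eef_pos: [0.59, 0.1661, 0.0023]
tool_rot: [0.72, 0.694, 0.001, 0.0]
force: [-1.5, 4.2, 7.2]
width: 0.0632
gripper_force: 30.1
```

```bash
python3 -c "
from h import *
save('wrist','w5.png')
c=calibration('wrist')
for q,d,x0 in (('block',(.24,.06,.035),(529,302,-1.7)),('straightedge',(.2,.036,.016),(530,255,-1.7))):
    for x in regions_of(q,'wrist')[:1]: print(q,x['score'],np.round(x['rect']),fitbox(x['mask'],'wrist',d,x0,c))
plan(584,200,2,-2)"
```

```text
block 0.67 [204.  23. 409.  45.] (array([536.1, 313.4,  -4.8]), np.float64(0.922))
straightedge 0.67 [177.  79. 354. 100.] (array([532. , 258. ,  -3.7]), np.float64(0.93))
t 12.7 pos [590.1 165.5   2.4] yaw -2.17 tilt [0.0026 0.0016] F [-0.1  4.2  7. ] w 0.0635 g 30.1
[[np.float64(3.43), np.float64(-0.74), np.float64(0.04)], [0, 0, np.float64(-0.003)]]
```

View pics/w5.png

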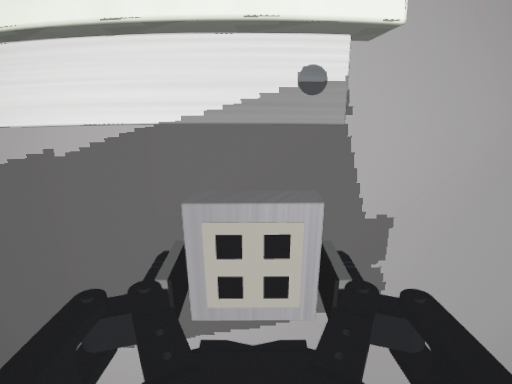

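arm_command(
  steps=[
    [[1.2,-0.3,0],[0,0,-0.005]],
    [[1.0,-0.2,0],[0,0,0]],
    [[0.6,0,0],[0,0,0]],
    [[0.3,0,0],[0,0,0]],
    [[0.2,0,0],[0,0,0]],
  ],
)

```text
t: 13.32
eef_pos: [0.5861, 0.1969, 0.0023]
tool_rot: [0.719, 0.695, 0.001, 0.001]
force: [-1.3, -4.9, 8.2]
width: 0.0632
gripper_force: 30.3
```

arm_command(
  steps=[
    [[0.2,0,0],[0,0,0]],
    [[0.2,0,0],[0,0,0]],
    [[0.1,0,0],[0,0,0]],
  ],
)

```text
t: 13.7
eef_pos: [0.5861, 0.1998, 0.0023]
tool_rot: [0.719, 0.695, -0.001, 0.001]
force: [1.3, -19.9, 12.7]
width: 0.0635
gripper_force: 30.6
```

arm_command(
  steps=[
    [[0.1,0,0],[0,0,0]],
    [[0.05,0,0],[0,0,0]],
  ],
)

```text
t: 13.95
eef_pos: [0.5859, 0.2002, 0.0022]
tool_rot: [0.719, 0.695, -0.001, 0.001]
force: [1.2, -23.0, 12.6]
width: 0.0629
gripper_force: 30.8
```

arm_command(
  steps=[
    [[0,0,0],[0,0,0]],
    [[0,0,0],[0,0,0]],
    [[0,0,0],[0,0,0]],
  ],
  jaw=8.5,
)

```text
t: 14.32
eef_pos: [0.5852, 0.2042, 0.0009]
tool_rot: [0.719, 0.695, 0.0, -0.0]
force: [0.5, 0.6, -0.2]
width: 0.0851
gripper_force: 0.0
```

arm_command(
  steps=[
    [[-0.2,0,-2],[0,0,0]],
    [[-1,0,-4],[0,0,0]],
    [[-4,0,0],[0,0,0]],
    [[-3,0,0],[0,0,0]],
    [[0,0,0],[0,0,0]],
  ],
)

```text
t: 14.95
eef_pos: [0.5828, 0.1203, 0.0623]
tool_rot: [0.719, 0.695, 0.0, 0.0]
force: [1.0, 0.0, 0.2]
width: 0.0853
gripper_force: 0.0
```

```bash
python3 -c "
from h import *
save('wrist','w6.png')
plan(586,142,-2,-1.8,2)"
```

```text
t 15.0 pos [583.1 121.4  62.1] yaw -1.98 tilt [0.0012 0.0004] F [ 0.5  0.1 -0.6] w 0.0851 g 0.0
[[np.float64(1.03), np.float64(0.11), np.float64(3.21)], [0, 0, np.float64(-0.002)]]
[[np.float64(1.03), np.float64(0.11), np.float64(3.21)], [0, 0, np.float64(-0.002)]]
```

View pics/w6.png

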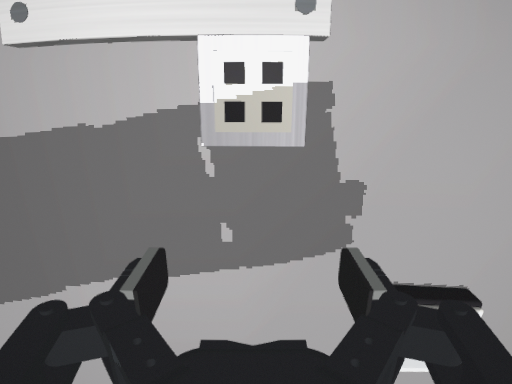

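The view shows the carrier (200–308, 35–145) against the bar's edge with square corners. I'll press it home from behind with two fingers set closer together, so that it is truly flush.

arm_command(
  steps=[
    [[0,0.3,3.5],[0,0,0]],
    [[1,0,2.3],[0,0,0]],
    [[1,0,0],[0,0,0]],
    [[0.8,0,0],[0,0,0]],
    [[0.3,0,0],[0,0,0]],
  ],
  jaw=3.0,
)

```text
t: 15.62
eef_pos: [0.5875, 0.1539, 0.0042]
tool_rot: [0.718, 0.696, 0.001, 0.001]
force: [0.3, -0.1, 1.0]
width: 0.0303
gripper_force: 0.0
```

arm_command(
  steps=[
    [[0.3,0,0],[0,0,0]],
    [[0.3,0,0],[0,0,0]],
    [[0.2,0,0],[0,0,0]],
  ],
)

```text
t: 16.0
eef_pos: [0.5871, 0.1584, 0.0035]
tool_rot: [0.719, 0.695, -0.001, 0.001]
force: [0.8, -21.0, 6.6]
width: 0.0301
gripper_force: 10.6
```

arm_command(
  steps=[
    [[0.2,0,0],[0,0,0]],
    [[0.2,0,0],[0,0,0]],
  ],
)

```text
t: 16.25
eef_pos: [0.587, 0.1587, 0.0035]
tool_rot: [0.718, 0.696, -0.003, 0.002]
force: [3.1, -42.9, 10.8]
width: 0.0299
gripper_force: 21.0
```

arm_command(
  steps=[
    [[-0.6,0,0],[0,0,0]],
    [[-2,0,-2],[0,0,0]],
    [[-3,0,-5],[0,0,0]],
    [[-3,-0.5,-3.5],[0,0,0]],
  ],
)

```text
t: 16.75
eef_pos: [0.5799, 0.0782, 0.1098]
tool_rot: [0.719, 0.695, 0.001, 0.001]
force: [0.9, 0.1, -0.0]
width: 0.03
gripper_force: 0.0
```

```bash
python3 -c "
from h import *
plan(465,-286,90,-17,7)"
```

```text
t 16.75 pos [579.9  78.2 109.8] yaw -1.89 tilt [0.0018 0.0003] F [ 0.9  0.1 -0. ] w 0.03 g 0.0
[[np.float64(-5.25), np.float64(-1.47), np.float64(0.28)], [0, 0, np.float64(0.038)]]
[[np.float64(-5.31), np.float64(-1.27), np.float64(0.28)], [0, 0, np.float64(0.038)]]
[[np.float64(-5.35), np.float64(-1.07), np.float64(0.28)], [0, 0, np.float64(0.038)]]
[[np.float64(-5.39), np.float64(-0.87), np.float64(0.28)], [0, 0, np.float64(0.038)]]
[[np.float64(-5.42), np.float64(-0.66), np.float64(0.28)], [0, 0, np.float64(0.038)]]
[[np.float64(-5.44), np.float64(-0.46), np.float64(0.28)], [0, 0, np.float64(0.038)]]
[[np.float64(-5.45), np.float64(-0.25), np.float64(0.28)], [0, 0, np.float64(0.038)]]
```

arm_command(
  steps=[
    [[-5.3,-1.5,0.3],[0,0,0.038]],
    [[-5.3,-1.3,0.3],[0,0,0.038]],
    [[-5.3,-1.1,0.3],[0,0,0.038]],
    [[-5.4,-0.9,0.3],[0,0,0.038]],
    [[-5.4,-0.7,0.3],[0,0,0.038]],
  ],
  jaw=8.5,
)

```text
t: 17.38
eef_pos: [0.4949, -0.1825, 0.0932]
tool_rot: [0.782, 0.624, 0.0, 0.0]
force: [1.1, 0.2, 0.2]
width: 0.0849
gripper_force: 0.0
```

arm_command(
  steps=[
    [[-5.0,-0.5,0.3],[0,0,0.038]],
    [[-4.0,-0.2,0.3],[0,0,0.038]],
    [[0,0,0],[0,0,0]],
  ],
)

```text
t: 17.75
eef_pos: [0.4665, -0.2689, 0.087]
tool_rot: [0.806, 0.592, 0.0, 0.0]
force: [0.1, 0.2, -0.3]
width: 0.0851
gripper_force: 0.0
```

```bash
python3 -c "
from h import *
save('top','t4.png')
c=calibration('top')
for q,d,x0 in (('block',(.24,.06,.035),(529,299,-1.7)),('straightedge',(.2,.036,.016),(530,252,-1.7)),('carrier_1',(.064,.064,.02),(584,200,-2))):
    for x in regions_of(q,'top')[:8]:
        f=fitbox(x['mask'],'top',d,x0,c)
        if f[1]>.1: print(q,x['score'],np.round(x['rect']),f)
plan(465,-286,0,-17,3)"
```

```text
block 0.63 [132. 221.  36.  92.] (array([527.3, 298.8,  -2.2]), np.float64(0.951))
straightedge 0.72 [152. 221.  23.  72.] (array([532.5, 250.9,  -2.1]), np.float64(0.913))
carrier_1 0.8 [172. 200.  24.  20.] (array([ 5.852e+02,  1.984e+02, -2.000e-01]), np.float64(0.936))
t 17.95 pos [ 467.5 -265.7   87. ] yaw -17.07 tilt [-0.      0.0002] F [-0.4  0.6 -0.4] w 0.0848 g 0.0
[[np.float64(-0.67), np.float64(0.12), np.float64(2.9)], [0, 0, np.float64(-0.0)]]
[[np.float64(-0.67), np.float64(0.12), np.float64(2.9)], [0, 0, np.float64(-0.0)]]
[[np.float64(-0.67), np.float64(0.12), np.float64(2.9)], [0, 0, np.float64(-0.0)]]
```

arm_command(
  steps=[
    [[-2.0,0.3,2.0],[0,0,0]],
    [[0,0,3.5],[0,0,0]],
    [[0,0,3.2],[0,0,0]],
    [[0,0,0],[0,0,0]],
  ],
)

```text
t: 18.45
eef_pos: [0.4631, -0.2845, -0.0018]
tool_rot: [0.804, 0.595, -0.001, -0.002]
force: [-0.3, -0.2, -0.1]
width: 0.0848
gripper_force: 0.0
```

arm_command(
  steps=[
    [[0,0,0],[0,0,0]],
    [[0,0,0],[0,0,0]],
    [[0,0,0],[0,0,0]],
    [[0,0,0],[0,0,0]],
  ],
  jaw=6.0,
  force=25,
)

```text
t: 18.95
eef_pos: [0.4651, -0.2869, 0.0012]
tool_rot: [0.805, 0.594, 0.0, 0.001]
force: [1.3, 2.8, 7.8]
width: 0.0637
gripper_force: 29.5
```

```bash
python3 -c "
from h import *
plan(440,-180,2,-2,4)"
```

```text
t 18.95 pos [ 465.1 -286.9    1.2] yaw -17.13 tilt [ 0.0019 -0.0009] F [1.3 2.8 7.8] w 0.0637 g 29.5
[[np.float64(2.37), np.float64(-1.39), np.float64(-0.02)], [0, 0, np.float64(-0.066)]]
[[np.float64(2.46), np.float64(-1.23), np.float64(-0.02)], [0, 0, np.float64(-0.066)]]
[[np.float64(2.53), np.float64(-1.06), np.float64(-0.02)], [0, 0, np.float64(-0.066)]]
[[np.float64(2.6), np.float64(-0.89), np.float64(-0.02)], [0, 0, np.float64(-0.066)]]
```

arm_command(
  steps=[
    [[2.4,-1.4,0],[0,0,-0.066]],
    [[2.5,-1.2,0],[0,0,-0.066]],
    [[2.5,-1.1,0],[0,0,-0.066]],
    [[2.6,-0.9,0],[0,0,-0.066]],
    [[3.2,-0.1,0],[0,0,0]],
  ],
)

```text
t: 19.58
eef_pos: [0.4405, -0.1477, 0.0012]
tool_rot: [0.719, 0.695, 0.001, 0.002]
force: [0.5, -3.4, 6.9]
width: 0.0633
gripper_force: 29.4
```

arm_command(
  steps=[
    [[3.2,-0.1,0],[0,0,0]],
    [[3.2,-0.1,0],[0,0,0]],
    [[3.2,-0.1,0],[0,0,0]],
    [[3.2,-0.1,0],[0,0,0]],
    [[3.2,-0.1,0],[0,0,0]],
  ],
)

```text
t: 20.2
eef_pos: [0.4412, 0.0133, 0.0012]
tool_rot: [0.719, 0.695, 0.001, 0.001]
force: [1.9, -5.3, 10.0]
width: 0.0634
gripper_force: 29.8
```

```bash
python3 -c "
from h import *
plan(478,166,1,-2,6)"
```

```text
t 20.2 pos [441.2  13.3   1.2] yaw -1.98 tilt [ 0.0033 -0.0005] F [ 1.9 -5.3 10. ] w 0.0634 g 29.8
[[np.float64(2.56), np.float64(0.52), np.float64(0.0)], [0, 0, np.float64(0.0)]]
[[np.float64(2.56), np.float64(0.52), np.float64(0.0)], [0, 0, np.float64(0.0)]]
[[np.float64(2.56), np.float64(0.52), np.float64(0.0)], [0, 0, np.float64(0.0)]]
[[np.float64(2.56), np.float64(0.52), np.float64(0.0)], [0, 0, np.float64(0.0)]]
[[np.float64(2.56), np.float64(0.52), np.float64(0.0)], [0, 0, np.float64(0.0)]]
[[np.float64(2.56), np.float64(0.52), np.float64(0.0)], [0, 0, np.float64(0.0)]]
```

arm_command(
  steps=[
    [[2.6,0.5,0],[0,0,0]],
    [[2.6,0.5,0],[0,0,0]],
    [[2.6,0.5,0],[0,0,0]],
    [[2.6,0.5,0],[0,0,0]],
    [[2.6,0.5,0],[0,0,0]],
  ],
)

```text
t: 20.82
eef_pos: [0.4699, 0.1422, 0.0012]
tool_rot: [0.719, 0.695, 0.0, 0.001]
force: [-0.9, -5.7, 10.8]
width: 0.0633
gripper_force: 29.8
```

arm_command(
  steps=[
    [[2.6,0.5,0],[0,0,0]],
    [[1.5,0,0],[0,0,0]],
    [[1.0,0,0],[0,0,0]],
    [[0.5,0,0],[0,0,0]],
    [[0.3,0,0],[0,0,0]],
  ],
)

```text
t: 21.45
eef_pos: [0.477, 0.2005, 0.0012]
tool_rot: [0.719, 0.695, 0.0, 0.001]
force: [-0.3, -5.9, 10.8]
width: 0.0633
gripper_force: 29.8
```

arm_command(
  steps=[
    [[0.2,0,0],[0,0,0]],
    [[0.2,0,0],[0,0,0]],
  ],
)

```text
t: 21.7
eef_pos: [0.4771, 0.2042, 0.0012]
tool_rot: [0.719, 0.695, 0.0, 0.001]
force: [-0.7, -6.1, 9.8]
width: 0.0633
gripper_force: 29.8
```

arm_command(
  steps=[
    [[0.2,0,0],[0,0,0]],
    [[0.1,0,0],[0,0,0]],
  ],
)

```text
t: 21.95
eef_pos: [0.4771, 0.2063, 0.0012]
tool_rot: [0.719, 0.695, -0.0, 0.001]
force: [2.1, -17.6, 12.5]
width: 0.0631
gripper_force: 30.1
```

arm_command(
  steps=[
    [[0.1,0,0],[0,0,0]],
    [[0.1,0,0],[0,0,0]],
  ],
)

```text
t: 22.2
eef_pos: [0.4771, 0.2064, 0.0012]
tool_rot: [0.719, 0.695, -0.001, 0.001]
force: [4.4, -30.8, 15.4]
width: 0.0634
gripper_force: 30.4
```

Contact made. Next I release, back off, and press it from behind as before.

arm_command(
  steps=[
    [[-0.1,0,0],[0,0,0]],
    [[0,0,0],[0,0,0]],
    [[0,0,0],[0,0,0]],
  ],
  jaw=8.5,
)

```text
t: 22.58
eef_pos: [0.4766, 0.209, 0.0]
tool_rot: [0.719, 0.695, 0.0, 0.0]
force: [-0.2, -0.7, -0.5]
width: 0.0847
gripper_force: 0.0
```

arm_command(
  steps=[
    [[-0.2,0,-2],[0,0,0]],
    [[-1,0,-4],[0,0,0]],
    [[-4,0,0],[0,0,0]],
    [[-3,0,0],[0,0,0]],
    [[0,0,0],[0,0,0]],
  ],
)

```text
t: 23.2
eef_pos: [0.4733, 0.1256, 0.06]
tool_rot: [0.72, 0.694, -0.0, -0.0]
force: [0.1, 0.3, -0.8]
width: 0.085
gripper_force: 0.0
```

arm_command(
  steps=[
    [[0,0.1,3.5],[0,0,0]],
    [[1,0,2.2],[0,0,0]],
    [[1,0,0],[0,0,0]],
    [[0.8,0,0],[0,0,0]],
    [[0.3,0,0],[0,0,0]],
  ],
  jaw=3.0,
)

```text
t: 23.82
eef_pos: [0.4764, 0.1588, 0.0038]
tool_rot: [0.719, 0.695, 0.001, 0.0]
force: [-0.2, -0.6, 0.5]
width: 0.0302
gripper_force: 0.0
```

arm_command(
  steps=[
    [[0.3,0,0],[0,0,0]],
    [[0.2,0,0],[0,0,0]],
  ],
)

```text
t: 24.08
eef_pos: [0.4762, 0.1628, 0.0034]
tool_rot: [0.719, 0.695, 0.0, 0.0]
force: [0.3, -7.2, 2.2]
width: 0.03
gripper_force: 3.8
```

arm_command(
  steps=[
    [[0.2,0,0],[0,0,0]],
    [[0.15,0,0],[0,0,0]],
    [[0,0,0],[0,0,0]],
  ],
)

```text
t: 24.45
eef_pos: [0.4761, 0.163, 0.0034]
tool_rot: [0.719, 0.695, -0.001, 0.001]
force: [3.3, -24.3, 7.9]
width: 0.03
gripper_force: 12.3
```

arm_command(
  steps=[
    [[-0.6,0,0],[0,0,0]],
    [[-2,0,-2],[0,0,0]],
    [[-3,0,-4],[0,0,0]],
    [[-1,2,-2],[0,0,0]],
    [[0,2,0],[0,0,0]],
  ],
)

```text
t: 25.08
eef_pos: [0.5153, 0.0981, 0.085]
tool_rot: [0.72, 0.694, 0.001, 0.001]
force: [0.6, -0.6, -0.3]
width: 0.0302
gripper_force: 0.0
```

```bash
python3 -c "
from h import *
w=save('wrist','w7.png')
im=save('top','t5.png'); print(r.read_state()['eef_pos'])
a=cv2.resize(im[165:280,110:210],(522,600),interpolation=2);a=cv2.resize(a,(278,320));b=w
p=cv2.resize(im[165:280,110:200],None,fx=3.3,fy=3.34,interpolation=2)
cv2.imwrite('pics/f.png',np.hstack([w,np.pad(p,((0,0),(0,0),(0,0)))[:384] if p.shape[0]>=384 else np.pad(p,((0,384-p.shape[0]),(0,0),(0,0)))])[:,:800,::-1])
for l in ('bottle','jar','chip_box'):
    for x in landmark_of(l,'top')[:1]: print(l,ray('top',x['xy'],0).round(3))
"
```

```text
[0.5161851  0.09867118 0.08388193]
bottle [[ 0.527 -0.381  0.   ]]
jar [[ 0.549 -0.105  0.   ]]
chip_box [[0.711 0.018 0.   ]]
```

View pics/f.png

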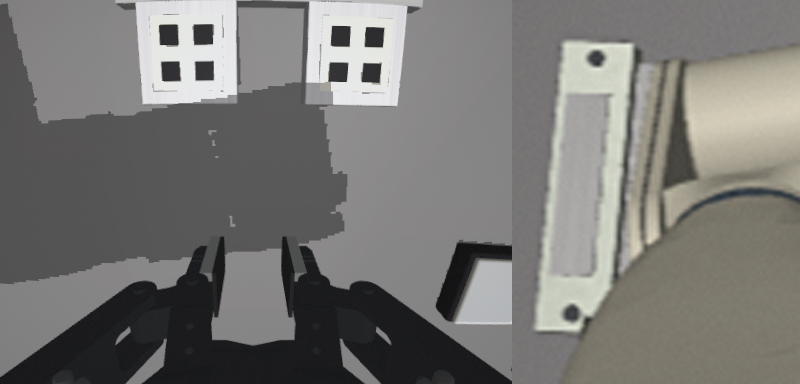

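The wrist view shows both carriers, (143–236) and (305–405), standing square on the bar with one near each end, and the bystanders look unmoved. I'll retreat for a final numeric check.

arm_command(
  steps=[
    [[-4,0,-4],[0,0,0]],
    [[-5,0,-3],[0,0,0]],
    [[-5,0,-3],[0,0,0]],
    [[-5,0,0],[0,0,0]],
    [[0,0,0],[0,0,0]],
  ],
)

```text
t: 25.95
eef_pos: [0.5059, -0.0932, 0.1828]
tool_rot: [0.721, 0.693, -0.0, -0.0]
force: [-0.8, 0.3, 0.1]
width: 0.0297
gripper_force: 0.0
```

```bash
python3 -c "
from h import *
save('top','t6.png');save('wrist','w8.png')
for cam in ('top','wrist'):
  c=calibration(cam)
  for q,d,X in (('block',(.24,.06,.035),[(529,299,-2)]),('straightedge',(.2,.036,.016),[(530,252,-2)]),('carrier_1',(.064,.064,.02),[(584,200,-2),(477,205,-2)])):
    for x in regions_of(q,cam)[:8]:
      for x0 in X:
        f=fitbox(x['mask'],cam,d,x0,c)
        if f[1]>.5: print(cam,q,np.round(x['rect']),f)
for q in('bottle','jar','chip_box'):
  for l in landmark_of(q,'top')[:1]: print(q,ray('top',l['xy'],0).round(3))
s=r.read_state();print(s['t'],s['eef_pos'])"
```

```text
top block [131. 222.  32.  90.] (array([528. , 299.2,  -2.3]), np.float64(0.935))
top straightedge [152. 222.  24.  75.] (array([532.1, 250.9,  -2.1]), np.float64(0.892))
top carrier_1 [172. 201.  24.  28.] (array([584.4, 197.7,  -3.1]), np.float64(0.925))
top carrier_1 [170. 239.  22.  27.] (array([476.3, 202.5,  -0.8]), np.float64(0.954))
bottle [[ 0.525 -0.384  0.   ]]
chip_box [[0.718 0.014 0.   ]]
26.5 [ 0.50713651 -0.09051945  0.18283097]
```

```bash
python3 -c "
from h import *
print(sign_off())"
```

```text
the job is handed in; nothing more can be done
None
```

The job is handed in at about 26.5 s: the straightedge is pressed flush on the block face, with one white carrier square against its free edge on each half. The bottle and chip box measured as unmoved at the end; the jar wasn't detected in that last picture but was unmoved just before.

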